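Lock the flower press

TASK

Lock the flower press so its clamping wheel cannot work loose: with a fingertip, turn the slotted wheel by its posts until the slot lines up with the steel bar, then push the bar by its upright tab through the slot until it is fully home. Only push: do not lift the bar, and leave the other things on the table and on the press where they stand.

Things in the scene. Friction and masses are not known exactly. Their poses are not given: they have to be found in the camera images.
- press: Fixed flower press: plywood boards with card between. Origin on the table directly under the wheel's axis; x points along the bar's track the way the bar is pushed (roughly to the robot's left), z up. Boards span x -190 to +130 mm, y +-100 mm, top 48 mm above the table.
- wheel (a joint): Angle (rad) of the wooden locking wheel about its vertical axis, counter-clockwise from above positive. The slot is in line with the bar (along the press's x) at 0 and equally at pi; starts 0.55 to 2.6, stops at -0.35 and 3.49. Friction (0.05 N m, about 2 N at a post) holds it where it is left. Off line it blocks the bar; within about 0.1 rad the bar's nose centres it.
- slot (a point): Centre of the wheel, on its axis, at the top of its two raised cheeks, 72 mm above the table; x runs along the slot. Wheel 80 mm in diameter; the slot, straight across the middle between the cheeks, is 19 mm wide and 18 mm deep.
- post_a (a point): Finger post on one cheek, halfway up: an upright wooden pin, 10 mm in diameter, standing 32 mm above the cheek (from 72 to 104 mm above the table), 29 mm from the wheel's axis, square to the slot (on the wheel's +y side).
- post_b (a point): The like post on the other cheek, opposite (on the wheel's -y side).
- nose (a point): Front end of the bar, at middle height, 62 mm above the table; x points forward along the bar. Starts 10 to 25 mm short of the wheel's rim. Fully home it is 60 mm past the wheel's axis (110 to 125 mm of travel) and the tab stands against the bridge. 1 to 3 N slides it.
- tab (a point): Middle of the rear face of the upright tab at the bar's tail, 178 mm behind the nose; the tab is a steel block 18 mm along the bar, 24 mm wide, from 68 to 98 mm above the table; the point is 83 mm above the table.
- jar_a: Bystander: open glass, 72 mm across, 115 mm tall, origin under its centre; on the table on the press's -y side.
- jar_b: Bystander: glass jar with a neck, 78 mm across, 105 mm tall, origin under its centre; near the open glass.
- cup: Bystander: lidded travel cup, 74 mm across, 104 mm tall, origin under its centre; near the glasses.
- glue: Bystander: glue stick, 30 mm across, 78 mm tall, standing on the press's upper board on the +y side of the track, origin under its centre.
- pot: Bystander: small open paint pot, 40 mm across, 34 mm tall, standing on the press's upper board past the wheel on the -y side, origin under its centre.
- tape: Bystander: roll of paper tape lying on the table beyond the press's +x end, 64 mm across, 19 mm high, origin under its centre.
- snips: Bystander: garden snips lying on the table near the bar's tail, 125 mm long, 12 mm high, origin under the pivot.
- bar: Loose steel bar, 178 x 14 x 12 mm, rounded nose, 0.15 to 0.3 kg, lying along the track with 1 mm play each side, under the bridge. Origin at the underside of the nose's front end, x forward along the bar.
- bridge (a point): Top centre of the fixed wooden bridge over the track, 78 mm above the table; the bridge spans x -100 to -60 mm in the press frame, 32 mm wide. The track runs under it on y = 0 from x -260 to -46 mm: floor 56 mm, side rails 66 mm above the table, 32 mm wide over all.
- keeper (a point): Top centre of the fixed wooden keeper arch past the wheel, 77 mm above the table, 46 mm wide, x 46 to 66 mm in the press frame; it takes the bar's nose with several mm to spare.
Mind the look-alikes: they are no part of the job. There is more than one size of the bar; the job needs the smallest.

How it is judged:
By the outcome, as a careful person would: the job done as asked, in the order asked, and still so for the second after the job is handed in, with the robot touching nothing.
It also fails if it takes over 51 s, if anything falls off the work surface, if the arm or the gripper's body presses on something with over 40 N, if the wrist force passes 120 N, or if a joint passes its speed limit or range.

ROBOT

A 7-joint arm with a two-finger parallel gripper is mounted at the origin on the work surface. World frame = base frame: x ahead of the robot, y to its left, z up, the work surface at z = 0. Lengths are in mm, angles in rad, forces in N, time in s.
With the tool pointing down it reaches from about 375 to 925 mm from the base axis. Payload 3.1 kg.
Tool frame: the origin (TCP) lies between the finger pads; the fingertips stand 17 mm ahead of it and the grasp point (between the pads) lies 2 mm behind it; z points along the fingers, y is the line along which they close (so a half turn about z gives the same grasp; the last joint's range is limited). The gripper opens to 85 mm and grips with 20 to 120 N. Pads are 22 mm wide; open, the fingers measure 114 mm over their backs; the gripper's body (76 mm by 85 mm) begins 54 mm behind the grasp point. The pads swing forward as they close: fully open they stand 13 mm farther back than shut.
Start: joints at [-1.443, 0.383, 0.044, 1.598, -0.018, 1.161, -0.05], TCP at [145.503, 633.508, 248.269] pointing down, gripper open.
Joint ranges: [-2.61, 2.61], [-0.41, 2.15], [-1.48, 1.57], [0, 2.5], [-1.57, 4.71], [0.05, 1.97], [-2.85, 2.85]. Speed limits (rad/s): [2.79, 2.79, 3.14, 3.14, 3.14, 3.14, 3.14].

INTERFACE

Orientations are given as [roll, pitch, yaw] about the fixed x, y, z axes, in that order (R = Rz(yaw) Ry(pitch) Rx(roll)).
In Python, from station import sensors, grab_frame, hand_in, nets gives the robot as it stands. The module is installed in compiled form; this text tells all that it offers.
- The arm moves only by the shell command python3 -m crank 'ROWS' [FORCE]. ROWS is JSON, one flat list of numbers, 7 for each row, row after row: the turn, a rotation vector about the world's x, y, z in rad, then the shift along the world's x, y, z in mm, then the opening, from 0 (shut) to 1 (fully open). In form: [rx, ry, rz, dx, dy, dz, jaw, rx, ry, rz, dx, dy, dz, jaw, ...]. A call has 1 to 12 rows; each row is the pose to reach, as a shift and turn from the pose commanded when the call began; what a row does not reach only later rows make up. A row lasts 1/8 s, in which the tool goes at most 62.5 mm and 10.7 degrees, less where a joint would pass 70% of its speed; a pose out of reach is approached as far as the arm can. A call with a gripper value outside its range is refused whole. The fingers move at their own pace and stop on an object; FORCE is the grip in N (left out, the last holds). Time passes only in rows, so rows that repeat a pose let the fingers close. It gives the time, the measured TCP pose, the force, the opening and the grip force at its end, in the units of the state.
- sensors.read_state(): the state, without advancing time (a new reading comes with each control period).
- grab_frame(name): name is "scene" or "top" or "wrist"; returns a dict with "image" (400x640x3 uint8, red, green, blue), "K" (3x3 intrinsics, pixels), "origin" and "orientation" of the camera in the world; the wrist camera has in their place "hand_eye" (4x4, takes a point from camera to tool coordinates, whose origin is the TCP and whose axes are the flange's). Camera axes: x right, y down, z forward; pixel columns grow to the right and rows downward; lengths in mm; the calibration is good to about 2 mm. A picture is of the moment at which its call begins: read the wrist's pose just before it. There is no depth.
- hand_in(): hands the job in; it is judged then, once.
Trained networks look in a picture, given as the dict that the camera call returned (one of the last four; its "shot" number tells which), for a name from the list of things; names that differ only in an ending like _2 or _b are one class to them, and where a whole thing is asked for, a point or a joint stands for the part that bears it (a point fixed in the world has none). Each returns a list of dicts, best first, with "confidence" (0 to 1); they miss things now and then, are a little off and sometimes report something else, mostly with a low value. They report only what shows in the picture. A call takes as long as a camera call. They do not tell look-alikes from the thing itself.
- nets.spot_in(picture, name): "location" ([column, row] in pixels, amid what is visible of it).
- nets.regions_of(picture, name): "pixels" (400x640 bool, what is visible of it) and "location" ([column, row] in pixels, amid what is visible of it).
The state is a dict: "t": time; "qpos": joint angles; "joint_vel": joint speeds; "effort": joint torques, N m; "ee_pos": TCP position; "tcp_rot": TCP orientation; "wrist_force": force on the tool from outside, world axes, zero at the start; "wrist_torque": the same for the moment, N m; "finger_gap": opening from 0.0 (shut) to 1.0 (fully open); "gripper_force": force on a finger pad.
Only numpy, scipy, OpenCV 4.12 (cv2) and the standard library are available. Lean on these libraries where they do the work, as an engineer would, in place of code of your own. Each camera call takes 0.05 s, during which the arm holds its last target. There are 200 camera calls.

## Working session

There is one attempt and no reset: what is moved stays moved. The work goes in short steps, Python scripts to look and compute and a shell command to move; the robot and the scene stay as the last step left them, time stands still between calls to the robot, and variables do not carry over. Pictures are saved under pics/ and viewed, at most 13 in all, crops included, and the job is handed in when it is done.

```bash
mkdir -p pics; cat > h.py <<'E'
import numpy as np, cv2
from station import sensors, grab_frame, hand_in, nets
from scipy.spatial.transform import Rotation as R
def ray(p,px):
    d=np.linalg.inv(p["K"])@np.array([px[0],px[1],1.])
    o=p["orientation"]; 
    o=np.array(o); M=o if o.shape==(3,3) else R.from_euler('xyz',o).as_matrix() if o.size==3 else R.from_quat(o).as_matrix()
    return np.array(p["origin"]),M@d
def at(p,px,z):
    o,d=ray(p,px); return (o+d*(z-o[2])/d[2])[:2].round(1)
E
python3 - <<'E'
from h import *
s=sensors.read_state();print(s)
for n in("scene","top"):
    p=grab_frame(n);cv2.imwrite(f"pics/{n}1.png",p["image"][:,:,::-1]);print(n,p["origin"],p["orientation"],p["K"])
    for k,z in(("wheel",72),("slot",72),("post_a",88),("nose",62),("tab",83),("bridge",78),("keeper",77),("bar",62),("jar_a",50),("jar_b",50),("cup",50),("glue",126),("pot",82),("tape",19),("snips",6)):
        print(k,[(round(d["confidence"],2),np.round(d["location"]).tolist(),at(p,d["location"],z).tolist()) for d in nets.spot_in(p,k)[:4]])
E
```

```text
{'t': 0.0, 'qpos': array([-1.44281592,  0.38382998,  0.04384158,  1.59962997, -0.01792246,
        1.16118338, -0.0498723 ]), 'joint_vel': array([ 0.00033226,  0.00063754, -0.00151399,  0.00051041, -0.00018742,
        0.00047001, -0.0031183 ]), 'effort': array([-2.79645283e-04, -4.33463430e+01,  1.02432512e+00, -2.49516910e+01,
        1.04706769e-02,  1.11421468e-02,  1.00575582e-05]), 'ee_pos': array([145.31097791, 632.60468297, 246.86451554]), 'tcp_rot': array([-3.13893752e+00,  1.24896227e-04,  2.91590292e+00]), 'wrist_force': array([0.39338789, 0.27286652, 0.86714833]), 'wrist_torque': array([ 0.00650425, -0.02932815,  0.04467288]), 'gripper_force': 0.0, 'finger_gap': 1.0001365934460187}
scene [ 858.15637939  489.63470158 1015.69205853] [-2.611746   -0.00359916  2.58492673] [[444.77718009   0.         326.73923784]
 [  0.         444.77718009 196.90244748]
 [  0.           0.           1.        ]]
wheel [(0.74, [346.0, 235.0], [578.5, 134.3])]
slot [(0.92, [345.0, 235.0], [582.3, 133.2])]
post_a [(0.89, [345.0, 236.0], [587.7, 140.0])]
nose [(0.97, [519.0, 251.0], [256.0, 375.
[... 1601 characters left out ...]
551.1, -42.4]), (0.48, [261.0, 168.0], [659.1, 203.8])]
bar [(0.86, [398.0, 295.0], [320.5, -182.2]), (0.85, [199.0, 319.0], [242.6, 360.9]), (0.6, [348.0, 217.0], [531.8, -39.6])]
jar_a [(0.82, [270.0, 126.0], [786.4, 188.2]), (0.67, [309.0, 136.0], [758.3, 76.6])]
jar_b [(0.82, [270.0, 126.0], [786.4, 188.2]), (0.67, [309.0, 136.0], [758.3, 76.6])]
cup [(0.81, [347.0, 144.0], [740.2, -31.7])]
glue [(0.66, [317.0, 233.0], [485.6, 46.1])]
pot [(0.62, [259.0, 168.0], [660.0, 208.8])]
tape [(0.68, [216.0, 190.0], [601.6, 338.3]), (0.29, [271.0, 126.0], [790.5, 187.4])]
snips [(0.67, [401.0, 184.0], [634.9, -193.5]), (0.54, [211.0, 182.0], [625.9, 358.6]), (0.41, [310.0, 136.0], [768.8, 75.2])]
```

View pictures.

```bash
python3 - <<'E'
import cv2,numpy as np
a=cv2.imread("pics/scene1.png")[130:330,230:430];b=cv2.imread("pics/top1.png")[100:300,180:430]
a=cv2.resize(a,(560,560),interpolation=cv2.INTER_CUBIC)
cv2.imwrite("pics/s1c.png",a);cv2.imwrite("pics/t1c.png",cv2.resize(b,(750,600),interpolation=cv2.INTER_CUBIC))
E
```

```text
(no output)
```

View pics/s1c.png

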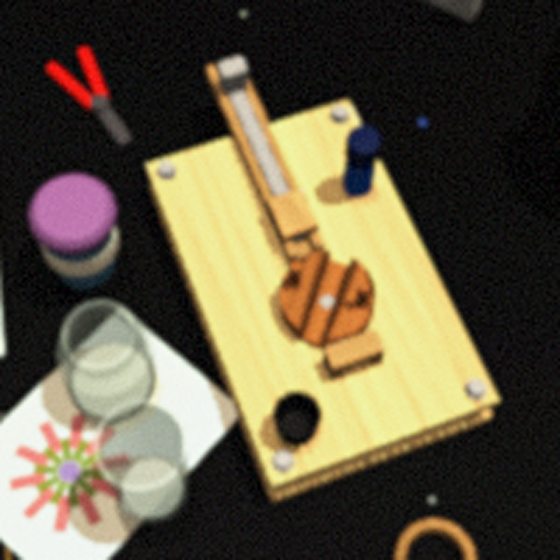

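View pics/t1c.png

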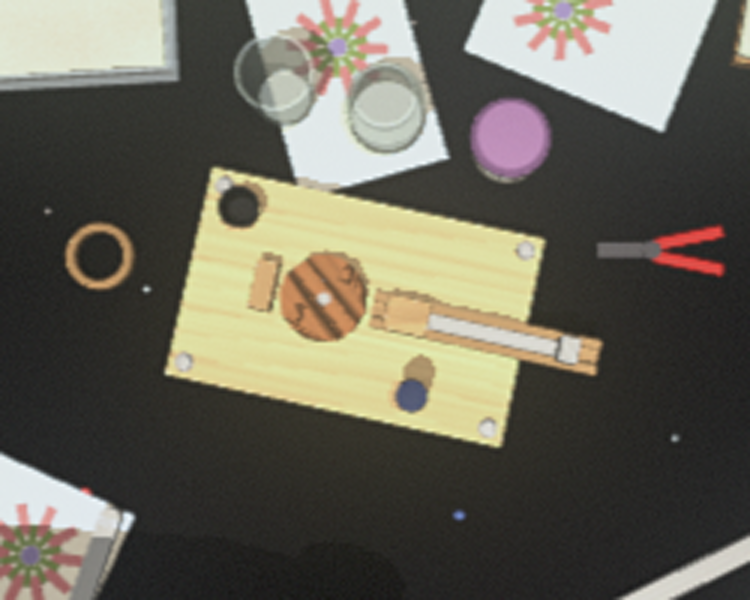

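View pics/scene1.png

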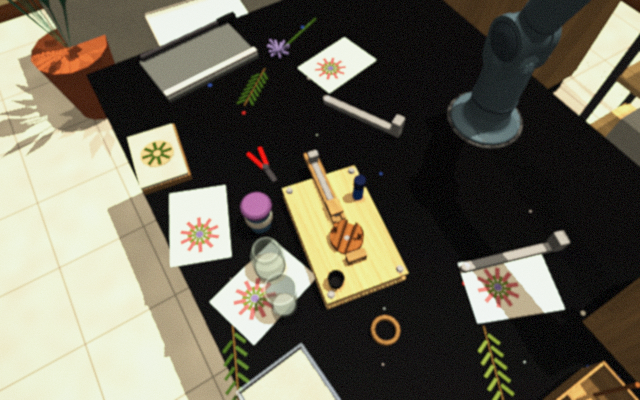

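```bash
cat >> h.py <<'E'
def toworld(cam,px,z): return at(cam,px,z)
E
python3 - <<'E'
from h import *
p=grab_frame("top")
c=lambda u,v:(u/3+180-.33,v/3+100-.33)
C=np.array([at(p,c(*q),48) for q in((211,168),(545,240),(500,446),(165,375))])
print(C.tolist())
q=grab_frame("scene"); e=lambda u,v:(u/2.8+230-.3,v/2.8+130-.3)
D=np.array([at(q,e(*x),48) for x in((268,492),(145,163),(348,98),(499,402))]);print(D.tolist())
loc=np.array([[130,-100],[-190,-100],[-190,100],[130,100]])
for W in(C,D):
    a=loc-loc.mean(0);b=W-W.mean(0);th=np.arctan2((a[:,0]*b[:,1]-a[:,1]*b[:,0]).sum(),(a*b).sum())
    r=np.array([[np.cos(th),-np.sin(th)],[np.sin(th),np.cos(th)]]);t=W.mean(0)-r@loc.mean(0)
    print(th,t,np.abs(a@r.T-b).max())
print("wheel",at(p,c(323,298),72),at(q,e(326,301),72))
E
```

```text
[[698.8, 240.9], [638.7, -75.7], [444.7, -37.6], [502.6, 276.7]]
[[704.8, 244.3], [639.8, -73.1], [442.8, -35.4], [504.7, 280.5]]
1.3852637535061534 [576.73409979 130.56014439] 1.299013504036111
1.3769047177616591 [578.80537095 133.51285508] 2.820171318301277
wheel [576.8 129.8] [582.4 138.6]
```

```bash
python3 -m crank '[0,0,0,40,-45,25,0, 0,0,0,85,-105,25,0, 0,0,0,125,-160,25,0, 0,0,0,165,-215,25,0, 0,0,0,205,-270,25,0, 0,0,0,245,-325,25,0, 0,0,0,285,-380,25,0, 0,0,0,325,-435,25,0, 0,0,0,365,-490,25,0, 0,0,0,375,-500,25,0, 0,0,0,375,-500,25,0, 0,0,0,375,-500,25,0]'
cat >> h.py <<'E'
def wrist():
    s=sensors.read_state();p=grab_frame("wrist");H=np.array(p["hand_eye"])
    T=np.eye(4);T[:3,:3]=R.from_euler('xyz',s["tcp_rot"]).as_matrix();T[:3,3]=s["ee_pos"];M=T@H
    p["origin"]=M[:3,3];p["orientation"]=M[:3,:3];return s,p
def pix(p,X):
    c=np.array(p["orientation"]).T@(np.array(X)-p["origin"]);u=p["K"]@c;return u[:2]/u[2]
E
python3 - <<'E'
from h import *
s,p=wrist();print(s["ee_pos"],s["tcp_rot"],s["finger_gap"],p["hand_eye"])
cv2.imwrite("pics/w1.png",p["image"][:,:,::-1])
for k,z in(("wheel",72),("slot",72),("post_a",88),("nose",62),("tab",83),("bridge",78),("keeper",77),("glue",126),("pot",82)):
    print(k,[(round(d["confidence"],2),np.round(d["location"]).tolist(),at(p,d["location"],z).tolist()) for d in nets.spot_in(p,k)[:4]])
E
```

```text
t: 3.2
ee_pos: [520.5, 133.4, 273.2]
tcp_rot: [3.141, -0.0, 2.914]
wrist_force: [0.2, 0.5, -0.8]
finger_gap: -0.001
gripper_force: 0.0
[520.49728021 133.365436   273.23972727] [ 3.14125522e+00 -4.95834854e-04  2.91442817e+00] -0.001017579813564218 [[-2.28390293e-04 -9.51409050e-01 -3.07929809e-01  7.90084015e+01]
 [ 9.99999951e-01 -1.52078984e-04 -2.71818311e-04  1.97518481e+00]
 [ 2.11780749e-04 -3.07929856e-01  9.51409039e-01 -1.27408218e+02]
 [ 0.00000000e+00  0.00000000e+00  0.00000000e+00  1.00000000e+00]]
wheel [(0.79, [328.0, 219.0], [570.2, 134.5])]
slot [(0.73, [328.0, 219.0], [570.7, 135.0])]
post_a [(0.92, [328.0, 219.0], [564.5, 136.4])]
nose [(0.77, [173.0, 229.0], [543.0, -64.8]), (0.7, [43.0, 49.0], [315.5, -120.5]), (0.68, [452.0, 9.0], [377.2, 309.2]), (0.46, [132.0, 281.0], [603.6, -149.9])]
tab [(0.98, [169.0, 228.0], [534.7, -55.3]), (0.89, [452.0, 9.0], [381.0, 299.5]), (0.56, [43.0, 47.0], [321.5, -102.7]), (0.32, [326.0, 219.0], [566.3, 133.7])]
bridge [(0.86, [300.0, 207.0], [546.1, 105.0])]
keeper [(0.66, [301.0, 208.0], [547.5, 106.9]), (0.31, [327.0, 220.0], [570.0, 134.2])]
glue [(0.91, [235.0, 178.0], [486.1, 57.1])]
pot [(0.88, [400.0, 267.0], [652.4, 211.0]), (0.2, [301.0, 203.0], [539.6, 108.7])]
```

View pics/w1.png

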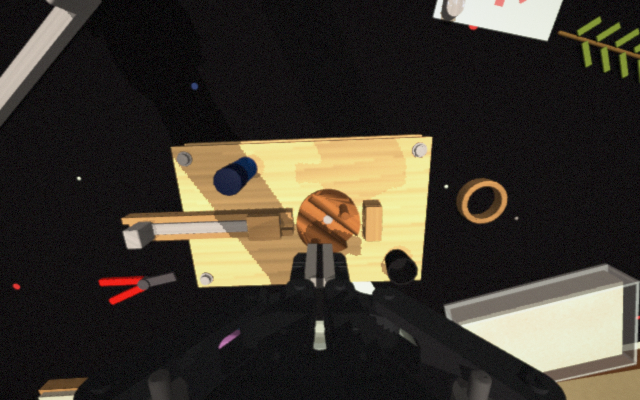

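```bash
cat >> h.py <<'E'
P0=np.array([577.5,131.5]);TH=1.382
def p2w(x,y): c,s=np.cos(TH),np.sin(TH);return np.array([P0[0]+c*x-s*y,P0[1]+s*x+c*y])
def w2p(w): c,s=np.cos(TH),np.sin(TH);d=np.array(w)[:2]-P0;return np.array([c*d[0]+s*d[1],-s*d[0]+c*d[1]])
def norm(p):
    o=np.array(p["orientation"]);p=dict(p);p["orientation"]=o if o.shape==(3,3) else R.from_euler('xyz',o).as_matrix();return p
def rect(p,z,x0,x1,y0,y1,sc):
    p=norm(p);q=np.array([[x0,y1],[x1,y1],[x1,y0],[x0,y0]],float)
    src=np.float32([pix(p,[*p2w(*k),z]) for k in q]);dst=np.float32([[(k[0]-x0)*sc,(y1-k[1])*sc] for k in q])
    return cv2.warpPerspective(p["image"][:,:,::-1],cv2.getPerspectiveTransform(src,dst),(int((x1-x0)*sc),int((y1-y0)*sc)),flags=cv2.INTER_CUBIC)
E
python3 - <<'E'
from h import *
s,p=wrist();t=grab_frame("top")
rows=[]
for c in(p,t):
    a=rect(c,72,-50,50,-50,50,2.9);b=rect(c,72,-260,-95,-50,50,2.9)
    for im,x0 in((a,-50),(b,-260)):
        h,w=im.shape[:2];cv2.line(im,(0,h//2),(w,h//2),(255,0,0),1)
        for x in range(x0,x0+int(w/2.9)+1,10): cv2.line(im,(int((x-x0)*2.9),h//2),(int((x-x0)*2.9),h//2+(12 if x%50==0 else 5)),(255,0,0),1)
    cv2.line(a,(145,0),(145,290),(255,0,0),1)
    rows.append(np.hstack([b,a]))
cv2.imwrite("pics/r1.png",np.vstack(rows))
E
```

```text
(no output)
```

View pics/r1.png

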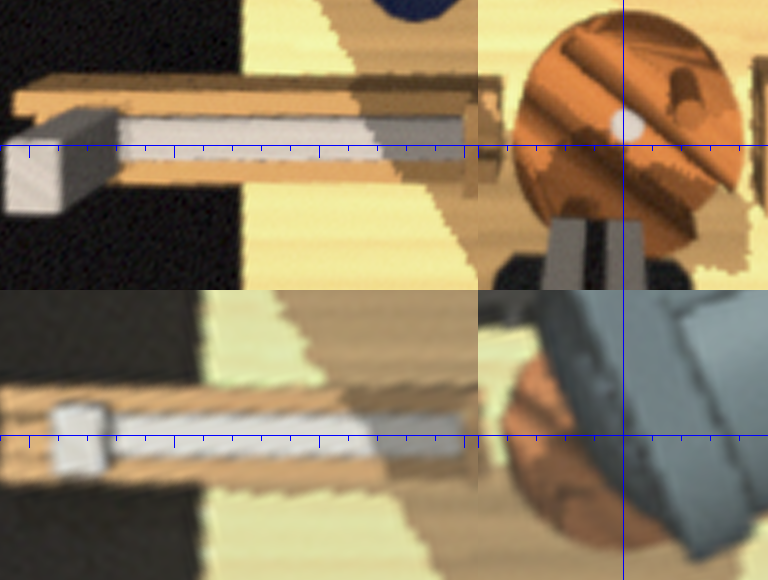

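```bash
python3 -m crank '[0,0,0.039,20,45,0,0, 0,0,0.039,40,62,-50,0, 0,0,0.039,40,62,-100,0, 0,0,0.039,40,62,-150,0, 0,0,0.039,40,62,-170,0, 0,0,0.039,40,62,-170,0, 0,0,0.039,40,62,-170,0]'; python3 -m crank '[0,0,0,-0.9,-5,0,0, 0,0,0,-1.9,-10,0,0, 0,0,0,-2.8,-15,0,0, 0,0,0,-3.8,-20,0,0, 0,0,0,-4.7,-25,0,0, 0,0,0,-5.6,-30,0,0, 0,0,0,-5.6,-30,0,0]'
python3 - <<'E'
from h import *
s,p=wrist();print(w2p(s["ee_pos"]),s["ee_pos"],s["wrist_force"])
a=rect(p,72,-70,70,-70,70,4)
for v in(0,):cv2.line(a,(280,0),(280,560),(255,0,0),1);cv2.line(a,(0,280),(560,280),(255,0,0),1)
cv2.imwrite("pics/r2.png",a)
E
```

```text
t: 4.68
ee_pos: [562.5, 196.0, 105.5]
tcp_rot: [3.139, 0.003, 2.954]
wrist_force: [-0.2, 0.2, -0.4]
finger_gap: 0.001
gripper_force: 0.0
t: 5.55
ee_pos: [553.1, 169.5, 103.3]
tcp_rot: [3.138, -0.004, 2.958]
wrist_force: [-3.5, 6.7, 1.3]
finger_gap: -0.0
gripper_force: 2.4
[32.76593373 31.13210351] [553.0704914  169.52648277 103.28855921] [-3.5260863   6.65894687  1.31777649]
```

View pics/r2.png

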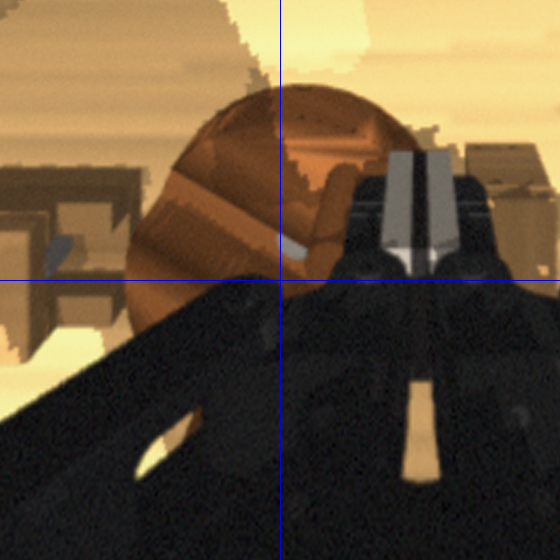

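```bash
python3 -m crank '[0,0,0,-0.8,-4,0,0, 0,0,0,-1.5,-8,0,0, 0,0,0,-2.3,-12,0,0, 0,0,0,-2.3,-12,0,0, 0,0,0,-2.3,-12,0,0]'
python3 - <<'E'
from h import *
s,p=wrist();print(w2p(s["ee_pos"]),s["ee_pos"],s["wrist_force"])
a=rect(p,72,-70,70,-70,70,4)
cv2.line(a,(0,280),(560,280),(255,0,0),1)
cv2.imwrite("pics/r3.png",a)
E
```

```text
t: 6.22
ee_pos: [552.6, 153.1, 103.1]
tcp_rot: [-3.141, 0.0, 2.954]
wrist_force: [-1.0, 2.1, -0.5]
finger_gap: -0.004
gripper_force: 0.9
[16.52374562 28.45982517] [552.6470046  153.07138006 103.13565332] [-1.02932412  2.14778943 -0.49585834]
```

View pics/r3.png

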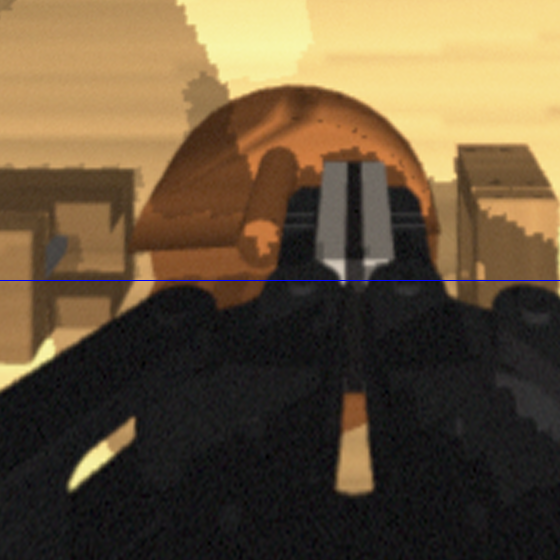

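```bash
python3 -m crank '[0,0,0,1.5,8,0,0, 0,0,0,1.5,8,60,0, 0,0,0,1.5,8,120,0, 0,0,0,-10.7,-56,150,0, 0,0,0,-10.7,-56,150,0, 0,0,0,-10.7,-56,150,0, 0,0,0,-10.7,-56,150,0]'
python3 - <<'E'
from h import *
s,p=wrist();print(w2p(s["ee_pos"]),s["ee_pos"],s["wrist_force"])
a=rect(p,72,-60,60,-50,60,5)
for y in(230,250,300,345):cv2.line(a,(0,y),(600,y),(255,0,0),1)
cv2.imwrite("pics/r4.png",a)
E
```

```text
t: 7.15
ee_pos: [541.4, 98.9, 252.2]
tcp_rot: [-3.141, -0.001, 2.957]
wrist_force: [-0.2, 0.9, 0.3]
finger_gap: -0.002
gripper_force: 0.0
[-38.78559166  29.31167728] [541.43001272  98.90471563 252.15603261] [-0.23033406  0.92719233  0.30750588]
```

View pics/r4.png

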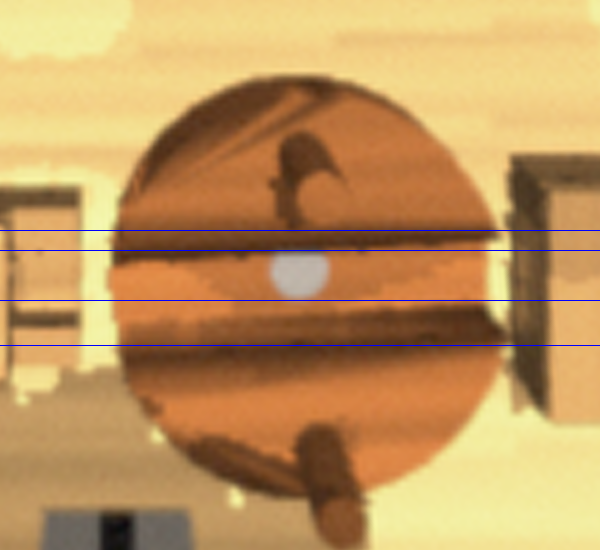

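```bash
python3 -m crank '[0,0,0,-4,-60,0,0, 0,0,0,-8,-120,0,0, 0,0,0,-12,-180,0,0, 0,0,0,-15.5,-237.5,0,0, 0,0,0,-15.5,-237.5,0,0, 0,0,0,-15.5,-237.5,-50,0, 0,0,0,-15.5,-237.5,-100,0, 0,0,0,-15.5,-237.5,-145,0, 0,0,0,-15.5,-237.5,-159,0, 0,0,0,-15.5,-237.5,-159,0, 0,0,0,-15.5,-237.5,-159,0]'
python3 - <<'E'
from h import *
s,p=wrist();t=grab_frame("top");print(w2p(s["ee_pos"]),s["ee_pos"],s["wrist_force"])
a=rect(p,98,-290,-150,-50,50,5)
cv2.line(a,(0,250),(700,250),(255,0,0),1)
b=rect(t,72,-60,60,-45,45,3);b=cv2.copyMakeBorder(b,0,0,0,700-b.shape[1],cv2.BORDER_CONSTANT)
cv2.imwrite("pics/r5.png",cv2.resize(np.vstack([a,b]),None,fx=.77,fy=.77))
E
```

```text
t: 8.57
ee_pos: [528.3, -140.0, 96.0]
tcp_rot: [3.141, 0.004, 2.955]
wrist_force: [0.2, -0.5, 0.4]
finger_gap: -0.001
gripper_force: 0.0
[-275.93025455   -2.61329887] [ 528.2811704  -140.01766337   96.0069651 ] [ 0.18017321 -0.54024144  0.44655611]
```

View pics/r5.png

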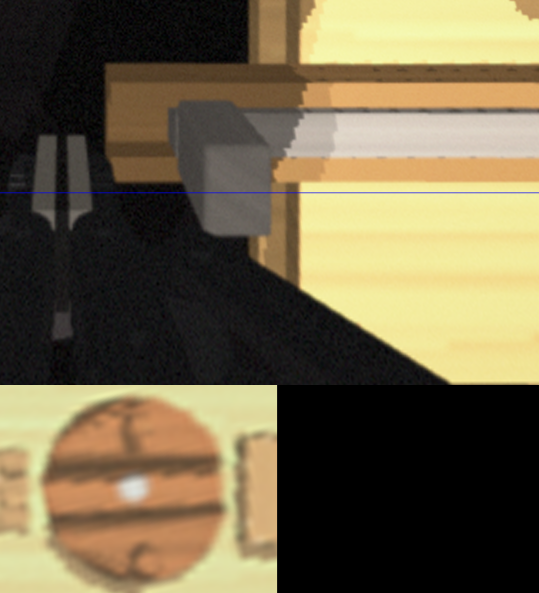

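```bash
python3 -m crank '[0,0,0,0,8,0,0, 0,0,0,1.5,16,0,0, 0,0,0,3,24,0,0, 0,0,0,4.5,31,0,0, 0,0,0,5.5,37,0,0, 0,0,0,6.5,43,0,0, 0,0,0,8,49,0,0, 0,0,0,9,55,0,0, 0,0,0,10,61,0,0, 0,0,0,11.5,67,0,0, 0,0,0,11.5,67,0,0]'
python3 - <<'E'
from h import *
s=sensors.read_state();t=grab_frame("top");print(w2p(s["ee_pos"]),s["ee_pos"],s["wrist_force"])
b=rect(t,72,-240,60,-45,45,2.6)
cv2.imwrite("pics/r6.png",b)
E
```

```text
t: 10.05
ee_pos: [538.0, -71.3, 94.0]
tcp_rot: [3.14, -0.001, 2.956]
wrist_force: [-0.1, 0.1, 0.2]
finger_gap: -0.0
gripper_force: 0.0
[-206.60615164    0.74605551] [537.99203097 -71.29491827  93.98370325] [-0.0690827   0.11742097  0.1514279 ]
```

View pics/r6.png

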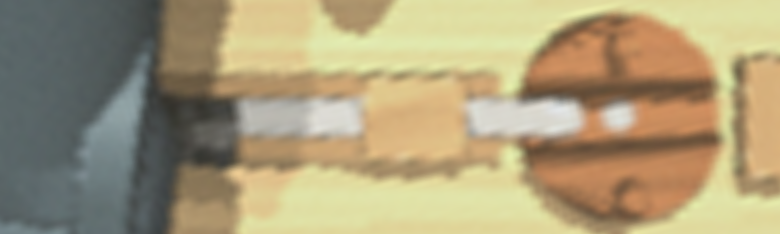

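```bash
python3 -m crank '[0,0,0,1.2,6,0,0, 0,0,0,2.3,12,0,0, 0,0,0,3.4,18,0,0, 0,0,0,4.6,24,0,0, 0,0,0,5.7,30,0,0, 0,0,0,6.9,36,0,0, 0,0,0,8,42,0,0, 0,0,0,9.2,48,0,0, 0,0,0,10.3,54,0,0, 0,0,0,11.5,60,0,0, 0,0,0,12.6,66,0,0, 0,0,0,12.6,66,0,0]'; python3 -m crank '[0,0,0,0.4,2,0,0, 0,0,0,0.8,4,0,0, 0,0,0,1.1,6,0,0, 0,0,0,1.5,8,0,0, 0,0,0,1.5,8,0,0]'
python3 - <<'E'
from h import *
s=sensors.read_state();print(w2p(s["ee_pos"]),s["wrist_force"])
E
```

```text
t: 11.6
ee_pos: [550.7, -5.9, 94.3]
tcp_rot: [3.141, 0.0, 2.956]
wrist_force: [-0.7, 0.2, -0.2]
finger_gap: 0.002
gripper_force: 0.0
t: 12.22
ee_pos: [552.1, 1.3, 94.3]
tcp_rot: [3.141, 0.0, 2.955]
wrist_force: [-0.4, -1.6, 0.9]
finger_gap: 0.002
gripper_force: 0.6
[-132.6748137     0.52376884] [-0.43211109 -1.62113852  0.87584476]
```

Near home; press gently a few millimetres more until force rises.

```bash
python3 -m crank '[0,0,0,0.3,1.5,0,0, 0,0,0,0.6,3,0,0, 0,0,0,0.6,3,0,0]';  python3 -m crank '[0,0,0,0.3,1.5,0,0, 0,0,0,0.6,3,0,0, 0,0,0,0.6,3,0,0]'
```

```text
t: 12.6
ee_pos: [552.3, 2.2, 94.3]
tcp_rot: [-3.14, -0.0, 2.954]
wrist_force: [-1.7, -5.1, 2.8]
finger_gap: 0.0
gripper_force: 2.6
t: 12.98
ee_pos: [552.3, 2.3, 94.4]
tcp_rot: [-3.136, -0.0, 2.952]
wrist_force: [-3.3, -8.8, 2.6]
finger_gap: -0.002
gripper_force: 4.6
```

```bash
python3 -m crank '[0,0,0,-3,-15,0,0, 0,0,0,-5.7,-30,0,0, 0,0,0,-5.7,-30,0,0, 0,0,0,-5.7,-30,50,0, 0,0,0,-5.7,-30,100,0, 0,0,0,-5.7,-30,150,0, 0,0,0,-20,-90,160,0, 0,0,0,-35,-150,160,0, 0,0,0,-35,-150,160,0, 0,0,0,-35,-150,160,0]'
python3 - <<'E'
from h import *
s=sensors.read_state();t=grab_frame("top")
b=rect(t,72,-200,135,-105,105,2.3)
cv2.imwrite("pics/r7.png",b)
E
```

```text
t: 14.22
ee_pos: [518.4, -142.0, 254.2]
tcp_rot: [3.14, -0.0, 2.955]
wrist_force: [-0.7, 0.8, 0.7]
finger_gap: -0.002
gripper_force: 0.0
```

View pics/r7.png

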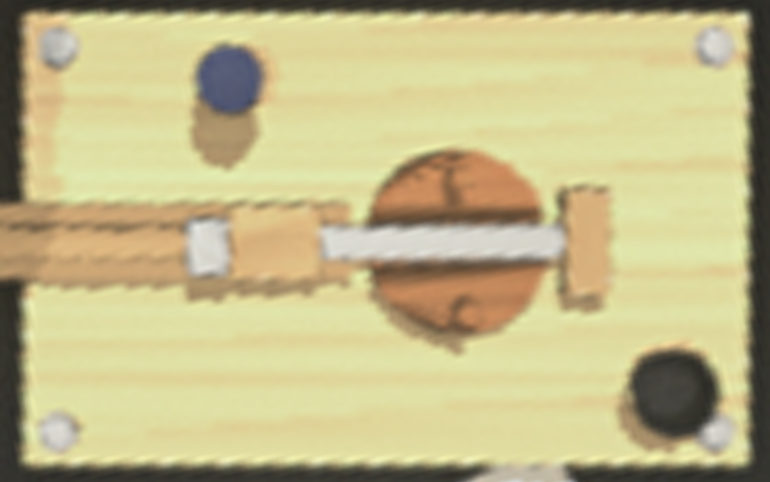

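The picture shows the bar running through the slot and under the keeper (nose end at about column 565), with the tab against the bridge (about column 230). The glue stick and the pot haven't moved.

```bash
python3 -c "
from station import hand_in
print(hand_in())"
```

```text
the job is handed in; nothing more can be done
None
```

The flower press is locked: I turned the wheel by one post until its slot lined up with the bar, then pushed the bar through by its tab until the tab stood against the bridge, and handed the job in at about 14 s.

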